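# Hold the belt tensioner back on the autosampler axis

### The arm

A 7-joint arm with a two-finger parallel gripper is mounted at the origin on the work surface. World frame = base frame: x ahead of the robot, y to its left, z up, the work surface at z = 0. Lengths are in m, angles in rad, forces in N, time in s.
With the tool pointing down it reaches from about 0.4 to 0.85 m from the base axis. Payload 10.4 kg.
Tool frame: the origin (TCP) lies on the centre line of the jaws, within the pads' length; the fingertips stand 11 mm ahead of it and the grasp point (between the pads) lies 8 mm behind it (tip_reach is the distance from the TCP to the fingertips, in m); z points along the fingers, y is the line along which they close (so a half turn about z gives the same grasp; the last joint's range is limited). The gripper opens to 85 mm and grips with 20 to 120 N. Pads are 22 mm wide; open, the fingers measure 114 mm over their backs; the gripper's body (76 mm by 85 mm) begins 54 mm behind the grasp point. The pads swing forward as they close: fully open they stand 13 mm farther back than shut.
Start: joints at [-1.129, 0.332, -0.065, 1.46, 0.022, 1.35, -0.088], TCP at [0.28, 0.559, 0.242] pointing down, gripper open.
Joint ranges: [-2.6, 2.6], [-0.5, 2.12], [-1.47, 1.34], [0.16, 2.42], [-1.27, 4.41], [0.06, 2.06], [-2.6, 2.6]. Speed limits (rad/s): [2.22, 2.22, 2.79, 2.79, 3.14, 3.14, 3.14].

### API

Orientations are given as a unit quaternion [x, y, z, w].
In Python, from workcell import get_obs, camera, hand_in, tip_reach gives the robot as it stands. The module is installed in compiled form; this text tells all that it offers.
- The arm moves only by the tool move_arm, never from a script. Its argument "plan" is a list of rows, each an object with "delta_pos": the shift along the tool's x, y, z in normalised numbers (1 is 0.8 m), a list of three; "turn": the turn, a rotation vector about the tool's x, y, z in a scale on which 1.0 is pi rad, a list of three; "fingers": the closure, from 0 (fully open) to 1 (shut). A call has 1 to 12 rows; each row is the pose to reach, as a shift and turn from the pose commanded when the call began, along the tool's axes at that moment; what a row does not reach only later rows make up. A row lasts 1/8 s, in which the tool goes at most 62.5 mm and 10.7 degrees, less where a joint would pass 70% of its speed; a pose out of reach is approached as far as the arm can. A shift or turn number past 1, either way, is cut back to 1. A call with a gripper value outside its range is refused whole. The fingers move at their own pace and stop on an object; "force" is the grip in N (left out, the last holds). Time passes only in rows, so rows that repeat a pose let the fingers close. It gives the time, the measured TCP pose, the force, the opening and the grip force at its end, in the units of the state.
- get_obs(): the state, without advancing time (a new reading comes with each control period).
- camera(name): name is "side" or "top" or "wrist"; returns a dict with "color" (400x640x3 uint8, red, green, blue), "range_z" (400x640 float32, m along the optical axis (not along the pixel's ray), 0 where there is no reading), "fx", "fy", "cx", "cy" (pixels), "R" (3x3) and "t" (3): a world point X has camera coordinates R X + t; the wrist camera has in their place "tool_from_camera" (4x4, takes a point from camera to tool coordinates, whose origin is the TCP and whose axes are the flange's). Camera axes: x right, y down, z forward; pixel columns grow to the right and rows downward; lengths in m; the calibration is good to about 2 mm. A picture is of the moment at which its call begins: read the wrist's pose just before it.
- hand_in(): hands the job in; it is judged then, once.
The state is a dict: "clock": time; "joint_pos": joint angles; "joint_velocities": joint speeds; "tau": joint torques, N m; "position": TCP position; "ee_rot": TCP orientation; "ft_force": force on the tool from outside, world axes, zero at the start; "torque": the same for the moment, N m; "grip_width": opening from 0.0 (shut) to 1.0 (fully open); "grasp_force": force on a finger pad.
Only numpy, scipy, OpenCV 4.12 (cv2) and the standard library are available. Lean on these libraries where they do the work, as an engineer would, in place of code of your own. Each camera call takes 0.05 s, during which the arm holds its last target. There are 200 camera calls.

### The job

I am about to put a new belt on this sampler axis: slide the carriage right up to its stop at the motor end, then push the tensioner arm by its orange lug all the way back, past the last click of its ratchet. The pawl is worn, so do not leave the arm resting on it: keep holding it back, off the pawl, with the fingers: the program finishes while you are still holding it. Leave the other things on the bench where they are.

Things in the scene. Friction and masses are not known exactly. Their poses are not given: they have to be found in the camera images.
- axis: the sampler's belt-driven axis, cover and belt off: aluminium deck 220 x 460 mm, top 70 mm above the bench, fixed. Origin: middle of its footprint, on the bench; y along the deck to the motor end, x across to the steel guide rail's side (rail at x +60 mm, 20 mm wide, top at 88 mm), z up. Two toothed pulleys (36 mm, tops at 98 mm) at x -5 mm, y +185 mm (motor) and -198 mm
- carriage (a joint): travel of the carriage on its rail, m: 0 at the far stop, growing to 0.27 at the motor-end stop (axis +y). Starts within 35 mm of 0, where its white plate (150 mm across, 80 mm along the rail, 130 to 138 mm above the bench) roofs over the orange lug. Friction about 1.5 N; it stays where it is left
- carriage_post (a point): middle of the blue post on the carriage plate, by which to move the carriage: 30 mm across the rail (axis x), 24 mm along it (axis y), 45 mm tall, from 138 to 183 mm above the bench; this point at 160.5 mm
- tensioner (a joint): swing of the sprung arm, rad: 0 at the front stop, growing clockwise from above as the arm goes back (to axis -x, away from the rail); back stop 0.74. Pushing at the lug takes 4 N at 0, 8 N at 0.74. Clicks at about 0.22, 0.37, 0.52: past one, the pawl stops the arm's return there. Starts at 0 or resting on click one or two. Farther back than its rest, the pusher carries the spring
- tensioner_pivot (a point): the arm's upright pivot on the deck top (70 mm above the bench), at x -45 mm, y -30 mm in the axis frame; its dark hub is 36 mm across and reaches 111 mm above the bench
- lug (a point): orange thumb lug at the arm's free end, an upright block centred 115 mm from the pivot: 20 mm along the arm, 12 mm thick along the swing, 82 to 125 mm above the bench; this point on its middle line at 115 mm. At joint value q it lies from the pivot in direction (sin(0.30 - q), -cos(0.30 - q)) in axis x, y. Idler roller (30 mm, top at 103 mm) 80 mm from the pivot
- tensioner_arm: the dark steel tensioner arm with ratchet quadrant, idler roller and orange thumb lug, all one part. Origin on the pivot at deck height, x axis towards the lug, z up.
- pawl (a joint): lift of the small brass sprung pawl, rad: 0 fully dropped in, about 0.01 resting in a notch, up to about 0.07 while a tooth passes under its nose. It needs no touching.
- solvent_bottle: amber bottle with blue cap, 64 mm across, 155 mm tall; origin under its middle
- test_sieve: steel test sieve ring, 106 mm across, 40 mm tall; origin under its middle
- vial_rack: blue rack of small capped vials, 75 x 115 mm, 48 mm tall; origin under its middle
- parts_tray: grey open tray, 130 x 100 x 30 mm; origin under its middle
- spare_roller: black spare idler roller, 30 mm across, 18 mm tall, in the parts tray; origin under its middle
- screwdriver: screwdriver lying on the bench; origin under its middle
- wrench: wrench lying on the bench; origin under its middle

How it is judged:
By the outcome, as a careful person would: the job done as asked, in the order asked, and still so for the second after the job is handed in, while the arm keeps its last pose, push and grip.
It also fails if it takes over 48 s, if anything falls off the work surface, if the arm or the gripper's body presses on something with over 40 N, if the wrist force passes 120 N, or if a joint passes its speed limit or range.

## Working session

There is one attempt and no reset: what is moved stays moved. The work goes in short steps, Python scripts to look and compute and a tool call to move; the robot and the scene stay as the last step left them, time stands still between calls to the robot, and variables do not carry over. Pictures are saved under pics/ and viewed, at most 10 in all, crops included, and the job is handed in when it is done.

Besides the shell and the picture viewer there is one more tool, called after ">>>" as name(argument=value, ...), one argument or row to a line, values as JSON. move_arm: Moves the arm, as the interface text tells. Its arguments: {"type":"object","properties":{"plan":{"type":"array","items":{"type":"object","properties":{"delta_pos":{"type":"array","items":{"type":"number"}},"turn":{"type":"array","items":{"type":"number"}},"fingers":{"type":"number"}}}},"force":{"type":"number"}},"required":["plan"]}

```bash
mkdir -p pics
cat > h.py <<'E'
import numpy as np, cv2
from workcell import get_obs, camera
def pts(c):
    z=c["range_z"]; v,u=np.mgrid[:z.shape[0],:z.shape[1]]
    P=np.stack([(u-c["cx"])/c["fx"]*z,(v-c["cy"])/c["fy"]*z,z],-1)
    return (P-c["t"])@c["R"]
E
python3 - <<'E'
from h import *
import pickle
print(get_obs())
for n in("top","side"):
    c=camera(n); cv2.imwrite(f"pics/{n}0.png",c["color"][...,::-1]); pickle.dump(c,open(n+".pkl","wb"))
E
```

```text
{'clock': 0.0, 'joint_pos': array([-1.12860123,  0.33286858, -0.06466697,  1.4609418 ,  0.02161642,
        1.34991428, -0.08852796]), 'joint_velocities': array([-0.00067324, -0.00124656, -0.00062644,  0.00225114, -0.00073041,
        0.00083544,  0.00057744]), 'tau': array([-1.37436276e-03, -6.25431561e+01,  4.81486064e-02, -3.91605735e+01,
        1.61113887e-02,  9.99105920e-03,  1.89311044e-05]), 'position': array([0.28001356, 0.55835695, 0.24151768]), 'ee_rot': array([ 2.30328043e-01,  9.73112777e-01, -7.08207287e-04, -1.19178347e-04]), 'ft_force': array([-0.1187122 ,  0.70543489, -0.63703304]), 'torque': array([-0.01013756,  0.01941382,  0.02930227]), 'grasp_force': 0.0, 'grip_width': 0.9996168240471731}
```

View pics/top0.png

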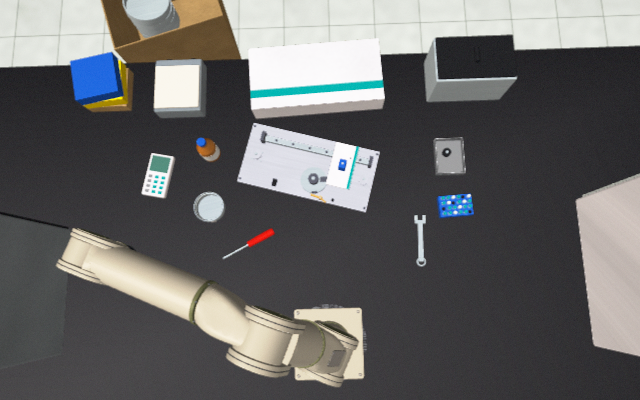

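View pics/side0.png

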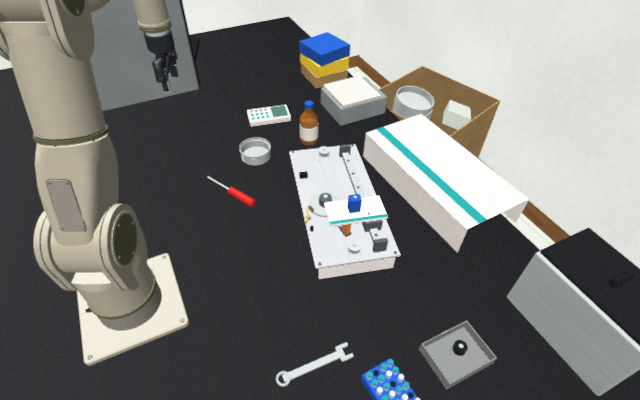

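The top view shows the deck centred near (308,167). The carriage plate is at (343,165) with its post at (342,164), and the motor end is to the left (+y world). In the side view the orange lug peeks out under the plate at (347,229). Next I'll fit the deck pose.

```bash
cat >> h.py <<'E'
def axis_pose(c):
    P=pts(c); m=(abs(P[...,2]-.07)<.006)&(c["range_z"]>0); m[:110]=0;m[225:]=0;m[:,:225]=0;m[:,390:]=0
    m=cv2.morphologyEx(m.astype(np.uint8),cv2.MORPH_OPEN,np.ones((3,3)))
    Q=P[m>0][:,:2].astype(np.float32)
    r=cv2.minAreaRect(Q); b=cv2.boxPoints(r)
    return r,b,Q
E
python3 - <<'E'
from h import *
import pickle
c=pickle.load(open("top.pkl","rb")); r,b,Q=axis_pose(c); print(r,len(Q)); print(b)
e=[b[(i+1)%4]-b[i] for i in range(4)]; y=max(e,key=lambda v:(np.linalg.norm(v)>.4)*v[1]); y/=np.linalg.norm(y); x=np.array([y[1],-y[0]])
o=np.array(r[0]); print("o",o,"x",x,"y",y,"yaw",np.arctan2(x[1],x[0]))
P=pts(c); col=c["color"].astype(int)
A=np.stack([(P[...,:2]-o)@x,(P[...,:2]-o)@y,P[...,2]],-1)
reg=(abs(A[...,0])<.13)&(abs(A[...,1])<.25)
blue=reg&(col[...,2]>col[...,0]+50)&(A[...,2]>.14); print("blue",blue.sum(),A[blue].mean(0),A[blue].min(0),A[blue].max(0))
pl=reg&(abs(A[...,2]-.138)<.008); print("plate",A[pl].min(0),A[pl].max(0))
rail=reg&(abs(A[...,2]-.088)<.004);print("rail",np.median(A[rail],0))
hub=reg&(abs(A[...,2]-.111)<.005)&(A[...,0]<-.01);print("hub",hub.sum(),np.median(A[hub],0))
for n in("top","side"):
    c=pickle.load(open(n+".pkl","rb"));P=pts(c); col=c["color"].astype(int)
    A=np.stack([(P[...,:2]-o)@x,(P[...,:2]-o)@y,P[...,2]],-1)
    og=(col[...,0]>150)&(col[...,1]<130)&(col[...,2]<80)&(abs(A[...,0])<.13)&(abs(A[...,1])<.25)
    print(n,og.sum(),A[og].mean(0) if og.any() else 0,A[og].min(0) if og.any() else 0,A[og].max(0) if og.any() else 0)
    bl=(col[...,2]>col[...,0]+50)&(A[...,2]>.145)&(abs(A[...,0])<.13)&(abs(A[...,1])<.25);print("blue",bl.sum(),np.median(A[bl],0),A[bl].min(0),A[bl].max(0))
c=cv2.imread("pics/side0.png"); cv2.imwrite("pics/crop.png",cv2.resize(c[140:280,280:410],None,fx=4,fy=4,interpolation=2))
E
```

```text
((0.6050230264663696, 0.052507996559143066), (0.45987188816070557, 0.2205222100019455), 74.77583312988281) 3480
[[ 0.43825114 -0.14040439]
 [ 0.6510343  -0.19831268]
 [ 0.7717949   0.24542038]
 [ 0.55901176  0.3033287 ]]
o [0.60502303 0.052508  ] x [ 0.96490574 -0.2625962 ] y [0.2625962  0.96490574] yaw -0.26571187
blue 105 [ 0.0115097  -0.12770325  0.16660543] [-0.0565034  -0.15669388  0.14004409] [ 0.08813395 -0.10593993  0.18804871]
plate [-0.06086497 -0.15835578  0.13010153] [ 0.09097744 -0.07856863  0.14585342]
rail [0.05520714 0.0027801  0.08763202]
hub 36 [-0.04505201 -0.03302681  0.10836972]
top 1 [-0.09944891 -0.07828575 -0.00622968] [-0.09944891 -0.07828575 -0.00622968] [-0.09944891 -0.07828575 -0.00622968]
blue 76 [ 0.00489189 -0.11876926  0.17988433] [-0.02250115 -0.15251582  0.14541581] [ 0.04785108 -0.10629153  0.18804871]
side 56 [-0.01755445 -0.14375801  0.09772429] [-0.10117165 -0.15226399  0.07654184] [-0.00875498 -0.07314476  0.12085298]
blue 198 [ 0.00357723 -0.12813015  0.17291286] [-0.00841684 -0.13252784  0.14500897] [ 0.02045217 -0.10701119  0.18532116]
```

View pics/crop.png

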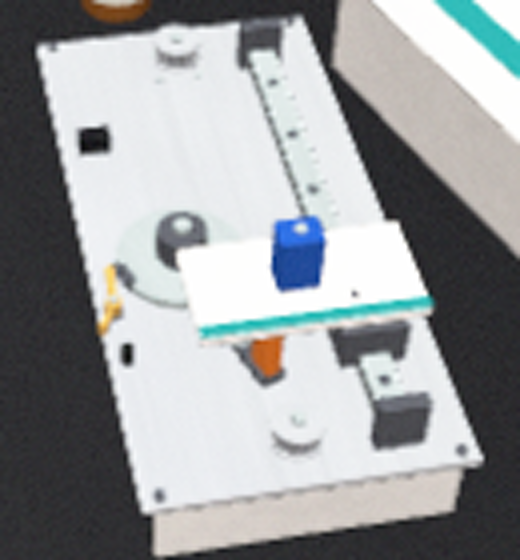

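The lug is visible at the plate's edge. Its measured position puts q near 0.06, so the arm is probably at the front stop. I'll push the post with closed fingers from its -y side.

```bash
cat >> h.py <<'E'
from scipy.spatial.transform import Rotation as Ro
import workcell
O=np.array([.6050,.0525]);YAW=-.2657
X=np.array([np.cos(YAW),np.sin(YAW)]);Y=np.array([-X[1],X[0]])
def ax(p): p=np.asarray(p); return np.r_[(p[:2]-O)@X,(p[:2]-O)@Y,p[2]]
def go(a,th,p=None,R=None):
    "axis-frame TCP target a, tool x at angle th CCW from axis -x -> tool delta, turn"
    o=get_obs(); p=o["position"] if p is None else p; R=Ro.from_quat(o["ee_rot"]) if R is None else R
    w=np.r_[O+X*a[0]+Y*a[1],a[2]]; ang=YAW+np.pi+th
    tx=np.array([np.cos(ang),np.sin(ang),0]);tz=np.array([0,0,-1.]);T=Ro.from_matrix(np.c_[tx,np.cross(tz,tx),tz])
    print(a,th,"delta",R.inv().apply(w-p).round(4),"turn",(R.inv()*T).as_rotvec().round(4))
E
python3 -c "
from h import *
print(workcell.tip_reach, ax(get_obs()['position']))
go([.006,-.166,.242],0);go([.006,-.166,.157],0)"
```

```text
0.011 [-0.4464128   0.40282389  0.24162339]
[0.006, -0.166, 0.242] 0 delta [-5.560e-01 -4.681e-01  2.000e-04] turn [-1.200e-03 -1.000e-04 -1.991e-01]
[0.006, -0.166, 0.157] 0 delta [-0.556  -0.468   0.0852] turn [-1.200e-03 -1.000e-04 -1.991e-01]
```

Units first: shifts go in shares of 0.8 m and turns go in shares of pi rad. So -0.556 m is -0.695, -0.468 m is -0.585, -0.199 rad is -0.0633.

>>> move_arm(
  plan=[
    {"delta_pos": [-0.695, -0.585, 0], "turn": [0, 0, -0.0633], "fingers": 1},
    {"delta_pos": [-0.695, -0.585, 0], "turn": [0, 0, -0.0633], "fingers": 1},
    {"delta_pos": [-0.695, -0.585, 0], "turn": [0, 0, -0.0633], "fingers": 1},
    {"delta_pos": [-0.695, -0.585, 0], "turn": [0, 0, -0.0633], "fingers": 1},
    {"delta_pos": [-0.695, -0.585, 0], "turn": [0, 0, -0.0633], "fingers": 1},
    {"delta_pos": [-0.695, -0.585, 0], "turn": [0, 0, -0.0633], "fingers": 1},
    {"delta_pos": [-0.695, -0.585, 0], "turn": [0, 0, -0.0633], "fingers": 1},
    {"delta_pos": [-0.695, -0.585, 0], "turn": [0, 0, -0.0633], "fingers": 1},
    {"delta_pos": [-0.695, -0.585, 0], "turn": [0, 0, -0.0633], "fingers": 1},
    {"delta_pos": [-0.695, -0.585, 0], "turn": [0, 0, -0.0633], "fingers": 1},
    {"delta_pos": [-0.695, -0.585, 0], "turn": [0, 0, -0.0633], "fingers": 1},
    {"delta_pos": [-0.695, -0.585, 0], "turn": [0, 0, -0.0633], "fingers": 1},
  ],
)

```text
clock: 1.6
position: [0.5676, -0.1122, 0.2421]
ee_rot: [0.134, 0.991, -0.0, -0.0]
ft_force: [-0.5, 1.1, 0.9]
grip_width: 0.002
grasp_force: 0.0
```

```bash
python3 -c "
from h import *
o=get_obs();print(o['clock'],ax(o['position']),o['grip_width'],o['ft_force'])
go([.006,-.166,.242],0);go([.006,-.166,.157],0)"
```

```text
1.6 [ 0.00714889 -0.16869509  0.2420505 ] 0.002132228338016231 [-0.5003421   1.07783365  0.93973637]
[0.006, -0.166, 0.242] 0 delta [0.0012 0.0027 0.    ] turn [-0.001  -0.0001 -0.0027]
[0.006, -0.166, 0.157] 0 delta [0.0012 0.0028 0.085 ] turn [-0.001  -0.0001 -0.0027]
```

To row units: 0.113 m is 0.1413, 0.085 m is 0.1063.

>>> move_arm(
  plan=[
    {"delta_pos": [0.0013, 0.0038, 0.0625], "fingers": 1},
    {"delta_pos": [0.0013, 0.0038, 0.1063], "fingers": 1},
    {"delta_pos": [0.0013, 0.0038, 0.1063], "fingers": 1},
    {"delta_pos": [0.0013, 0.0038, 0.1063], "fingers": 1},
    {"delta_pos": [0.0013, 0.0163, 0.1063], "fingers": 1},
    {"delta_pos": [0.0013, 0.0288, 0.1063], "fingers": 1},
    {"delta_pos": [0.0013, 0.0475, 0.1063], "fingers": 1},
    {"delta_pos": [0.0013, 0.0663, 0.1063], "fingers": 1},
    {"delta_pos": [0.0013, 0.085, 0.1063], "fingers": 1},
    {"delta_pos": [0.0013, 0.1038, 0.1063], "fingers": 1},
    {"delta_pos": [0.0013, 0.1225, 0.1063], "fingers": 1},
    {"delta_pos": [0.0013, 0.1413, 0.1063], "fingers": 1},
  ],
)

```text
validation failed for argument at $.pl...
```

```bash
cat > st.py <<'E'
from h import *
o=get_obs();R=Ro.from_euler('z',YAW).inv();print(o['clock'],ax(o['position']).round(4),R.apply(o['ft_force']).round(2),o['grip_width'].round(3))
E
python3 - <<'E'
from st import *
c=camera("top");cv2.imwrite("pics/a.png",cv2.resize(c["color"][100:240,220:400,::-1],None,fx=4,fy=4))
E
```

```text
Traceback (most recent call last):
  File "st.py", line 2, in <module>
    o=get_obs();R=Ro.from_euler('z',YAW).inv();print(o['clock'],ax(o['position']).round(4),R.apply(o['ft_force']).round(2),o['grip_width'].round(3))
                                                                                                                           ^^^^^^^^^^^^^^^^^^^^^
AttributeError: 'float' object has no attribute 'round'
```

The move was refused, probably because every row needs a "turn", so I'll add it.

To row units: 0.113 m is 0.1413, 0.098 m is 0.1225.

>>> move_arm(
  plan=[
    {"delta_pos": [0.0013, 0.0038, 0.0625], "turn": [0, 0, 0], "fingers": 1},
    {"delta_pos": [0.0013, 0.0038, 0.1063], "turn": [0, 0, 0], "fingers": 1},
    {"delta_pos": [0.0013, 0.0038, 0.1063], "turn": [0, 0, 0], "fingers": 1},
    {"delta_pos": [0.0013, 0.0038, 0.1063], "turn": [0, 0, 0], "fingers": 1},
    {"delta_pos": [0.0013, 0.0163, 0.1063], "turn": [0, 0, 0], "fingers": 1},
    {"delta_pos": [0.0013, 0.0288, 0.1063], "turn": [0, 0, 0], "fingers": 1},
    {"delta_pos": [0.0013, 0.0475, 0.1063], "turn": [0, 0, 0], "fingers": 1},
    {"delta_pos": [0.0013, 0.0663, 0.1063], "turn": [0, 0, 0], "fingers": 1},
    {"delta_pos": [0.0013, 0.085, 0.1063], "turn": [0, 0, 0], "fingers": 1},
    {"delta_pos": [0.0013, 0.1038, 0.1063], "turn": [0, 0, 0], "fingers": 1},
    {"delta_pos": [0.0013, 0.1225, 0.1063], "turn": [0, 0, 0], "fingers": 1},
    {"delta_pos": [0.0013, 0.1413, 0.1063], "turn": [0, 0, 0], "fingers": 1},
  ],
)

```text
clock: 3.1
position: [0.5964, 0.0014, 0.1572]
ee_rot: [0.132, 0.991, 0.0, -0.0]
ft_force: [1.2, -2.5, 0.0]
grip_width: -0.003
grasp_force: 1.0
```

```bash
sed -i "s/,o\['grip_width'\].round(3)/,o['grip_width']/" st.py
python3 - <<'E'
from st import *
c=camera("top");cv2.imwrite("pics/a.png",cv2.resize(c["color"][100:240,220:400,::-1],None,fx=4,fy=4))
E
```

```text
3.1 [ 0.0051 -0.0516  0.1572] [ 1.81 -2.09  0.02] -0.0029066908539237294
```

View pics/a.png

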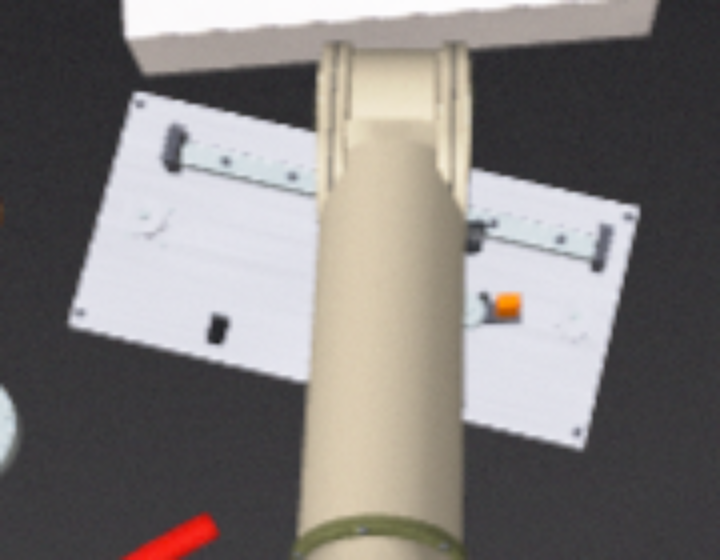

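The carriage has moved and uncovered the lug, which is at crop (508,305). I'll keep pushing.

>>> move_arm(
  plan=[
    {"delta_pos": [0, 0.0188, 0], "turn": [0, 0, 0], "fingers": 1},
    {"delta_pos": [0, 0.0375, 0], "turn": [0, 0, 0], "fingers": 1},
    {"delta_pos": [0, 0.0563, 0], "turn": [0, 0, 0], "fingers": 1},
    {"delta_pos": [0, 0.075, 0], "turn": [0, 0, 0], "fingers": 1},
    {"delta_pos": [0, 0.0938, 0], "turn": [0, 0, 0], "fingers": 1},
    {"delta_pos": [0, 0.1125, 0], "turn": [0, 0, 0], "fingers": 1},
    {"delta_pos": [0, 0.1275, 0], "turn": [0, 0, 0], "fingers": 1},
    {"delta_pos": [0, 0.14, 0], "turn": [0, 0, 0], "fingers": 1},
    {"delta_pos": [0, 0.15, 0], "turn": [0, 0, 0], "fingers": 1},
    {"delta_pos": [0, 0.1575, 0], "turn": [0, 0, 0], "fingers": 1},
    {"delta_pos": [0, 0.165, 0], "turn": [0, 0, 0], "fingers": 1},
  ],
)

```text
clock: 4.53
position: [0.6308, 0.1279, 0.1573]
ee_rot: [0.133, 0.991, -0.0, -0.0]
ft_force: [-0.5, -1.7, -1.7]
grip_width: -0.003
grasp_force: 0.8
```

```bash
python3 st.py
```

```text
4.525 [0.0051 0.0795 0.1573] [-0.07 -1.81 -1.73] -0.0033581400200131265
```

To row units: 0.018 m is 0.0225, 0.014 m is 0.0175.

>>> move_arm(
  plan=[
    {"delta_pos": [0, 0.0063, 0], "turn": [0, 0, 0], "fingers": 1},
    {"delta_pos": [0, 0.0125, 0], "turn": [0, 0, 0], "fingers": 1},
    {"delta_pos": [0, 0.0175, 0], "turn": [0, 0, 0], "fingers": 1},
    {"delta_pos": [0, 0.0225, 0], "turn": [0, 0, 0], "fingers": 1},
    {"delta_pos": [0, 0.0225, 0], "turn": [0, 0, 0], "fingers": 1},
  ],
)

```text
clock: 5.15
position: [0.6346, 0.1418, 0.1573]
ee_rot: [0.134, 0.991, -0.002, -0.001]
ft_force: [-9.2, -11.0, 4.7]
grip_width: 0.001
grasp_force: 6.7
```

```bash
python3 st.py
```

```text
5.15 [0.0051 0.0939 0.1573] [ -5.99 -13.07   4.7 ] 0.0011772074697013705
```

Force rose to 13 N at TCP y=0.094, which looks like the stop. I'll back off and check.

To row units: -0.25 m is -0.3125, -0.03 m is -0.0375.

>>> move_arm(
  plan=[
    {"delta_pos": [0, -0.0125, 0], "turn": [0, 0, 0], "fingers": 1},
    {"delta_pos": [0, -0.075, -0.0375], "turn": [0, 0, 0], "fingers": 1},
    {"delta_pos": [0, -0.15, -0.0625], "turn": [0, 0, 0], "fingers": 1},
    {"delta_pos": [-0.075, -0.2, -0.0625], "turn": [0, 0, 0], "fingers": 1},
    {"delta_pos": [-0.125, -0.25, -0.0625], "turn": [0, 0, 0], "fingers": 1},
    {"delta_pos": [-0.125, -0.3125, -0.0625], "turn": [0, 0, 0], "fingers": 1},
    {"delta_pos": [-0.125, -0.3125, -0.0625], "turn": [0, 0, 0], "fingers": 1},
  ],
)

```text
clock: 6.02
position: [0.6653, -0.1288, 0.2077]
ee_rot: [0.136, 0.991, -0.001, 0.0]
ft_force: [0.3, 0.0, -0.3]
grip_width: 0.001
grasp_force: 0.0
```

Run:
```python
from st import *
for n in("top","side"):
    c=camera(n);P=pts(c); col=c["color"].astype(int)
    A=np.stack([(P[...,:2]-O)@X,(P[...,:2]-O)@Y,P[...,2]],-1)
    reg=(abs(A[...,0])<.1)&(abs(A[...,1])<.22)&(A[...,2]<.2)
    og=(col[...,0]>150)&(col[...,1]<140)&(col[...,2]<80)&reg&(A[...,0]>-.075)
    print(n,og.sum(),np.median(A[og],0),np.percentile(A[og],[5,95],0)) 
    bl=(col[...,2]>col[...,0]+50)&(A[...,2]>.145)&reg;print("blue",bl.sum(),np.median(A[bl],0),np.percentile(A[bl],[5,95],0))
    pl=reg&(abs(A[...,2]-.138)<.006)&(A[...,1]>0);print("plate",np.percentile(A[pl],[1,99],0))
    cv2.imwrite(f"pics/b{n}.png",c["color"][...,::-1])
a=cv2.imread("pics/btop.png")[100:240,220:400];b=cv2.imread("pics/bside.png")[140:280,270:450]
cv2.imwrite("pics/b.png",cv2.resize(np.vstack([a,b]),None,fx=2.1,fy=2.1,interpolation=2))
```

```text
6.025 [ 0.1058 -0.1591  0.2077] [ 0.26  0.12 -0.35] 0.0013738894568097904
  return _methods._mean(a, axis=axis, dtype=dtype,
  ret = um.true_divide(
Traceback (most recent call last):
IndexError: index -1 is out of bounds for axis 0 with size 0
```

The forearm hides the lug from the top camera, so I'll use the side camera.

Run:
```python
from st import *
for n in("side","top"):
    c=camera(n);P=pts(c); col=c["color"].astype(int)
    A=np.stack([(P[...,:2]-O)@X,(P[...,:2]-O)@Y,P[...,2]],-1)
    reg=(abs(A[...,0])<.11)&(abs(A[...,1])<.22)&(A[...,2]<.2)
    og=(col[...,0]>150)&(col[...,1]<140)&(col[...,2]<80)&reg&(A[...,0]>-.075)
    bl=(col[...,2]>col[...,0]+50)&(A[...,2]>.145)&reg
    pl=reg&(abs(A[...,2]-.138)<.006)&(A[...,1]>0)
    for k,m in(("lug",og),("post",bl),("plate",pl)):
        if m.sum()>3: print(n,k,m.sum(),np.median(A[m],0).round(4),np.percentile(A[m],[2,98],0).round(4).tolist())
    cv2.imwrite(f"pics/b{n}.png",c["color"][...,::-1])
a=cv2.imread("pics/btop.png")[100:240,220:400];b=cv2.imread("pics/bside.png")[140:280,270:450]
cv2.imwrite("pics/b.png",cv2.resize(np.vstack([a,b]),None,fx=2.1,fy=2.1,interpolation=2))
```

```text
6.075 [ 0.1055 -0.1552  0.2076] [-0.37  0.64  0.08] 0.002936577622760768
side lug 72 [-0.0177 -0.1462  0.1037] [[-0.0214, -0.152, 0.0812], [-0.0094, -0.1259, 0.1241]]
side post 149 [0.0045 0.1096 0.172 ] [[-0.0078, 0.1059, 0.1475], [0.0194, 0.1293, 0.1841]]
side plate 822 [0.0085 0.1095 0.1369] [[-0.0606, 0.0784, 0.133], [0.0844, 0.1569, 0.1407]]
top post 87 [0.006  0.1177 0.1805] [[-0.0056, 0.1068, 0.149], [0.0229, 0.1307, 0.1884]]
top plate 840 [0.0124 0.117  0.1378] [[-0.0577, 0.0806, 0.1323], [0.0871, 0.1575, 0.1434]]
```

View pics/b.png

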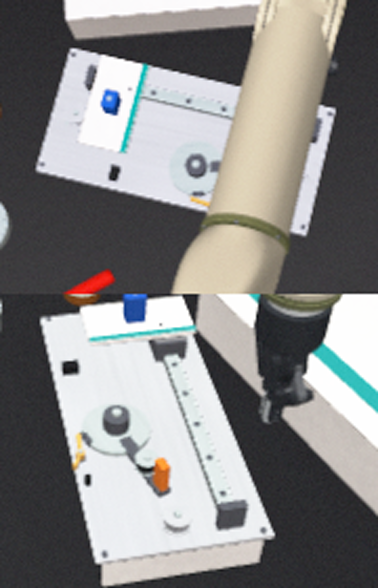

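The plate is now at y≈0.118, against the motor-end block (travel ≈0.237 from an s0 of about 0.033, consistent with the stop). The lug stands free in the side view at (162,475) of the composite, with q≈0. I'll approach it from the rail side.

```bash
cat >> h.py <<'E'
def arc(q,s): 
    t=.30-q; return np.array([-.045,-.03])+.115*np.array([np.sin(t),-np.cos(t)])+s*np.array([np.cos(t),np.sin(t)]),t
E
python3 - <<'E'
from st import *
a,t=arc(0,.038); go([*a,.208],t); go([*a,.115],t)
E
```

```text
6.175 [ 0.1051 -0.1512  0.2074] [-1.    0.05 -0.58] -0.0007702264532896451
[np.float64(0.025287610352827082), np.float64(-0.1286339283963138), 0.208] 0.3 delta [ 0.0798  0.0227 -0.0006] turn [ 0.0013  0.0007 -0.299 ]
[np.float64(0.025287610352827082), np.float64(-0.1286339283963138), 0.115] 0.3 delta [0.0798 0.0226 0.0924] turn [ 0.0013  0.0007 -0.299 ]
```

To row units: 0.092 m is 0.115, 0.05 m is 0.0625, -0.299 rad is -0.0952.

>>> move_arm(
  plan=[
    {"delta_pos": [0.0625, 0.0288, 0], "turn": [0, 0, -0.0477], "fingers": 1},
    {"delta_pos": [0.1, 0.0288, 0], "turn": [0, 0, -0.0952], "fingers": 1},
    {"delta_pos": [0.1, 0.0288, 0], "turn": [0, 0, -0.0952], "fingers": 1},
    {"delta_pos": [0.1, 0.0288, 0.0563], "turn": [0, 0, -0.0952], "fingers": 1},
    {"delta_pos": [0.1, 0.0288, 0.1], "turn": [0, 0, -0.0952], "fingers": 1},
    {"delta_pos": [0.1, 0.0288, 0.115], "turn": [0, 0, -0.0952], "fingers": 1},
    {"delta_pos": [0.1, 0.0288, 0.115], "turn": [0, 0, -0.0952], "fingers": 1},
    {"delta_pos": [0.1, 0.0288, 0.115], "turn": [0, 0, -0.0952], "fingers": 1},
  ],
)

```text
clock: 7.18
position: [0.5963, -0.0791, 0.1169]
ee_rot: [-0.017, 1.0, 0.0, 0.001]
ft_force: [-0.2, 0.9, 1.4]
grip_width: -0.002
grasp_force: 0.0
```

Run:
```python
from st import *
c=camera("side");cv2.imwrite("pics/c.png",cv2.resize(c["color"][140:280,270:450,::-1],None,fx=4,fy=4,interpolation=2))
for q in np.arange(0,.8,.074): a,t=arc(q,.017); go([*a,.115],t)
```

```text
7.175 [ 0.0262 -0.1292  0.1169] [-0.38  0.8   1.43] -0.0020329932922255154
[np.float64(0.005225544081189356), np.float64(-0.13483985273620192), 0.115] 0.3 delta [0.0216 0.0009 0.0018] turn [ 0.      0.0025 -0.0012]
[np.float64(-0.00266298115293594), np.float64(-0.13826623127800905), 0.115] 0.22599999999999998 delta [ 0.0301 -0.0001  0.0018] turn [0.0001 0.0025 0.0728]
[np.float64(-0.010783238126390909), np.float64(-0.1411000144324236), 0.115] 0.152 delta [ 0.0387 -0.0004  0.0018] turn [0.0002 0.0025 0.1468]
[np.float64(-0.019090780599843957), np.float64(-0.14332569148288743), 0.115] 0.07800000000000001 delta [ 0.0473 -0.0001  0.0018] turn [0.0003 0.0025 0.2208]
[np.float64(-0.027540137226484348), np.float64(-0.14493108018255987), 0.115] 0.0040000000000000036 delta [0.0559 0.0009 0.0017] turn [0.0004 0.0025 0.2948]
[np.float64(-0.03608506043951051), np.float64(-0.14590739343386522), 0.115] -0.07 delta [0.0643 0.0025 0.0017] turn [0.0005 0.0025 0.3688]
[np.float64(-0.04467877958825982), np.float64(-0.146249287384685), 0.115] -0.14399999999999996 delta [0.0726 0.0047 0.0017] turn [0.0006 0.0025 0.4428]
[np.float64(-0.05327425693743865), np.float64(-0.145954890677941), 0.115] -0.21800000000000003 delta [0.0808 0.0075 0.0017] turn [0.0007 0.0024 0.5168]
[np.float64(-0.06182444512824049), np.float64(-0.14502581469447118), 0.115] -0.292 delta [0.0887 0.0109 0.0017] turn [0.0008 0.0024 0.5908]
[np.float64(-0.0702825446921386), np.float64(-0.14346714473313418), 0.115] -0.36599999999999994 delta [0.0963 0.0149 0.0016] turn [0.0008 0.0024 0.6648]
[np.float64(-0.07860226020785058), np.float64(-0.1412874121764178), 0.115] -0.44 delta [0.1036 0.0194 0.0016] turn [0.0009 0.0024 0.7388]
```

View pics/c.png

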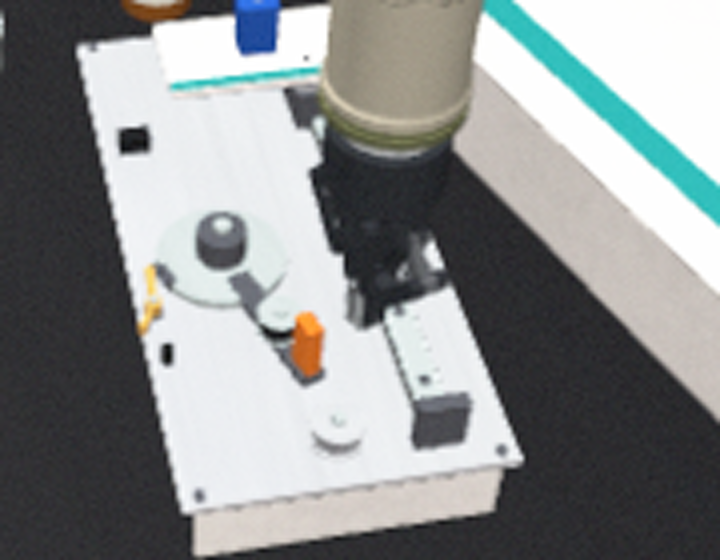

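The fingertips, at crop (365,305), stand on the rail side of the lug at (308,345). I'll push along the arc.

To row units: 0.0725 m is 0.0906, 0.064 m is 0.08, 0.443 rad is 0.141.

>>> move_arm(
  plan=[
    {"delta_pos": [0.0188, 0.0013, 0.0025], "turn": [0, 0, 0], "fingers": 1},
    {"delta_pos": [0.0275, 0.0013, 0.0025], "turn": [0, 0, 0], "fingers": 1},
    {"delta_pos": [0.0375, 0, 0.0025], "turn": [0, 0, 0.0232], "fingers": 1},
    {"delta_pos": [0.0488, 0, 0.0025], "turn": [0, 0, 0.0468], "fingers": 1},
    {"delta_pos": [0.0588, 0, 0.0025], "turn": [0, 0, 0.0703], "fingers": 1},
    {"delta_pos": [0.07, 0.0013, 0.0025], "turn": [0, 0, 0.0939], "fingers": 1},
    {"delta_pos": [0.08, 0.0031, 0.0025], "turn": [0, 0, 0.1175], "fingers": 1},
    {"delta_pos": [0.0906, 0.0056, 0.0025], "turn": [0, 0, 0.141], "fingers": 1},
    {"delta_pos": [0.0906, 0.0056, 0.0025], "turn": [0, 0, 0.141], "fingers": 1},
  ],
)

```text
clock: 8.35
position: [0.5237, -0.0776, 0.1144]
ee_rot: [0.204, 0.979, 0.0, 0.002]
ft_force: [4.7, -3.3, -3.8]
grip_width: 0.002
grasp_force: 2.8
```

```bash
cat > q.py <<'E'
from st import *
from scipy.optimize import brentq
p=ax(o['position']); T=Ro.from_quat(o['ee_rot']).as_matrix()[:,0]; th=(np.arctan2(T[1],T[0])-YAW-np.pi+np.pi)%(2*np.pi)-np.pi
r=p[:2]-[-.045,-.03]; ang=np.arctan2(r[0],-r[1]); s=.017; q=.30-(ang-np.arctan2(s,.115)); 
t=.3-q;print("q by TCP",q,"radius",np.hypot(*r),"(nom",np.hypot(.115,.017),") tool th",th,"want",t,"tangential push",o and -R.apply(o['ft_force'])[:2]@np.array([-np.cos(t),-np.sin(t)]))
E
python3 q.py
```

```text
8.35 [-0.0443 -0.1468  0.1144] [ 5.44 -1.94 -3.85] 0.0016759918232345959
q by TCP 0.44056799299223015 radius 0.11684752088812161 (nom 0.1162497311824849 ) tool th -0.14509725254482975 want -0.14056799299223016 tangential push 5.654671888627893
```

Run:
```python
from h import *
a,t=arc(.444,.017); p=np.r_[O+X*a[0]+Y*a[1],.115]
ang=YAW+np.pi+t; tx=np.array([np.cos(ang),np.sin(ang),0]);tz=np.array([0,0,-1.]);T=Ro.from_matrix(np.c_[tx,np.cross(tz,tx),tz])
for q in (.50,.56,.62,.68,.72,.74,.76,.78,.80,.82):
    a,t=arc(q,.017); print(q,end=' '); go([*a,.115],max(t,-.44),p,T)
```

```text
0.5 [np.float64(-0.05118584121813093), np.float64(-0.1460850350752588), 0.115] -0.2 delta [ 0.0065 -0.0008  0.    ] turn [0.    0.    0.056]
0.56 [np.float64(-0.05813563383931111), np.float64(-0.14550521686763565), 0.115] -0.26000000000000006 delta [ 0.0134 -0.0012  0.    ] turn [0.    0.    0.116]
0.62 [np.float64(-0.06503815236345206), np.float64(-0.1445097046099547), 0.115] -0.32 delta [ 0.0204 -0.0012  0.    ] turn [0.    0.    0.176]
0.68 [np.float64(-0.07186855517769233), np.float64(-0.1431020810713194), 0.115] -0.38000000000000006 delta [ 0.0274 -0.0008  0.    ] turn [0.    0.    0.236]
0.72 [np.float64(-0.07636994011654133), np.float64(-0.14193715583792815), 0.115] -0.42 delta [ 0.032  -0.0003  0.    ] turn [0.    0.    0.276]
0.74 [np.float64(-0.07860226020785058), np.float64(-0.1412874121764178), 0.115] -0.44 delta [0.0343 0.     0.    ] turn [0.    0.    0.296]
0.76 [np.float64(-0.08082113984310085), np.float64(-0.14059315503384923), 0.115] -0.44 delta [0.0366 0.0004 0.    ] turn [0.    0.    0.296]
0.78 [np.float64(-0.08302569150002272), np.float64(-0.13985466210382286), 0.115] -0.44 delta [0.0389 0.0008 0.    ] turn [0.    0.    0.296]
0.8 [np.float64(-0.08521503338734701), np.float64(-0.13907222877366432), 0.115] -0.44 delta [0.0411 0.0013 0.    ] turn [0.    0.    0.296]
0.82 [np.float64(-0.08738828979750968), np.float64(-0.13824616800627326), 0.115] -0.44 delta [0.0434 0.0018 0.    ] turn [0.    0.    0.296]
```

To row units: 0.0365 m is 0.0456, 0.0345 m is 0.0431, 0.296 rad is 0.0942.

>>> move_arm(
  plan=[
    {"delta_pos": [0.0081, -0.0013, 0], "turn": [0, 0, 0.0178], "fingers": 1},
    {"delta_pos": [0.0169, -0.0013, 0], "turn": [0, 0, 0.0369], "fingers": 1},
    {"delta_pos": [0.0256, -0.0013, 0], "turn": [0, 0, 0.056], "fingers": 1},
    {"delta_pos": [0.0344, -0.0013, 0], "turn": [0, 0, 0.0751], "fingers": 1},
    {"delta_pos": [0.04, 0, 0], "turn": [0, 0, 0.0879], "fingers": 1},
    {"delta_pos": [0.0431, 0, 0], "turn": [0, 0, 0.0942], "fingers": 1},
    {"delta_pos": [0.0456, 0.0006, 0], "turn": [0, 0, 0.0942], "fingers": 1},
    {"delta_pos": [0.0456, 0.0006, 0], "turn": [0, 0, 0.0942], "fingers": 1},
  ],
)

```text
clock: 9.35
position: [0.4906, -0.0636, 0.1144]
ee_rot: [0.346, 0.938, -0.0, 0.002]
ft_force: [6.1, -6.4, -2.9]
grip_width: 0.0
grasp_force: 3.8
```

```bash
python3 q.py
```

```text
9.35 [-0.0799 -0.1421  0.1144] [ 7.51 -4.54 -2.89] 0.00014456653419053214
q by TCP 0.748755168937234 radius 0.11739061926842492 (nom 0.1162497311824849 ) tool th -0.44085895232976524 want -0.44875516893723405 tangential push 8.738713619427923
```

Push is 8.7 N, close to the spring's own 8 N, so I'll press on until the stop shows as a force rise.

To row units: 0.003 m is 0.0038, 0.0015 m is 0.0019.

>>> move_arm(
  plan=[
    {"delta_pos": [0.0019, 0, 0], "turn": [0, 0, 0], "fingers": 1},
    {"delta_pos": [0.0038, 0, 0], "turn": [0, 0, 0], "fingers": 1},
    {"delta_pos": [0.0038, 0, 0], "turn": [0, 0, 0], "fingers": 1},
    {"delta_pos": [0.0038, 0, 0], "turn": [0, 0, 0], "fingers": 1},
  ],
)

```text
clock: 9.85
position: [0.4892, -0.0625, 0.1145]
ee_rot: [0.346, 0.938, -0.0, 0.003]
ft_force: [10.3, -9.4, -6.7]
grip_width: 0.002
grasp_force: 6.6
```

```bash
python3 q.py
```

```text
9.85 [-0.0815 -0.1414  0.1145] [12.37 -6.34 -6.68] 0.0019699996308069393
q by TCP 0.7634224995654871 radius 0.11722246035184247 (nom 0.1162497311824849 ) tool th -0.44158912108615045 want -0.46342249956548714 tangential push 13.895894011168718
```

To row units: 0.002 m is 0.0025, 0.001 m is 0.0013.

>>> move_arm(
  plan=[
    {"delta_pos": [0.0013, 0, 0], "turn": [0, 0, 0], "fingers": 1},
    {"delta_pos": [0.0025, 0, 0], "turn": [0, 0, 0], "fingers": 1},
    {"delta_pos": [0.0025, 0, 0], "turn": [0, 0, 0], "fingers": 1},
    {"delta_pos": [0.0025, 0, 0], "turn": [0, 0, 0], "fingers": 1},
  ],
)

```text
clock: 10.35
position: [0.4891, -0.0624, 0.1147]
ee_rot: [0.347, 0.938, -0.0, 0.005]
ft_force: [17.5, -13.5, -13.4]
grip_width: -0.003
grasp_force: 11.1
```

Run:
```python
from q import *
c=camera("side");P=pts(c); col=c["color"].astype(int)
A=np.stack([(P[...,:2]-O)@X,(P[...,:2]-O)@Y,P[...,2]],-1)
og=(col[...,0]>150)&(col[...,1]<140)&(col[...,2]<80)&(abs(A[...,0])<.12)&(A[...,1]<-.1)&(A[...,1]>-.2)
print(og.sum(),np.median(A[og],0),np.percentile(A[og],[2,98],0))
cv2.imwrite("pics/d.png",cv2.resize(c["color"][140:280,270:450,::-1],None,fx=4,fy=4,interpolation=2))
```

```text
10.35 [-0.0817 -0.1413  0.1147] [ 20.44  -8.39 -13.39] -0.002567245061305666
q by TCP 0.7651475314927096 radius 0.11716488723435217 (nom 0.1162497311824849 ) tool th -0.4423475550514042 want -0.46514753149270965 tangential push 22.03262426293354
48 [-0.10071156 -0.1428671   0.10461943] [[-0.10566806 -0.14564095  0.08390964]
 [-0.09550452 -0.13901234  0.12425584]]
```

View pics/d.png

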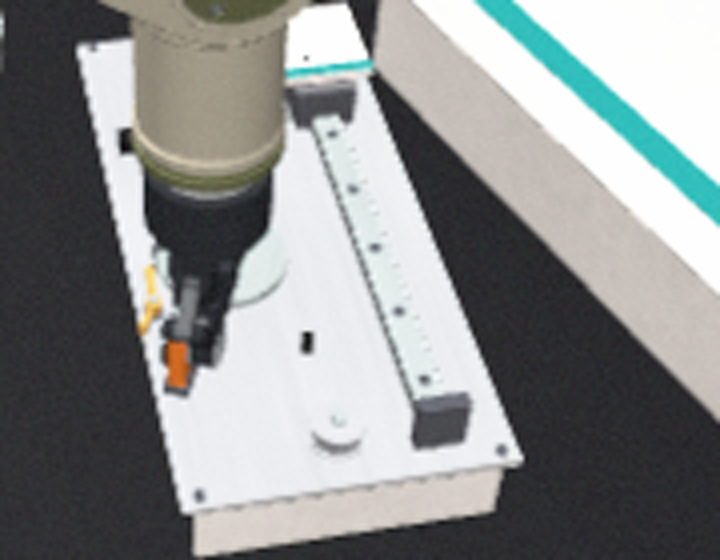

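The arm is on the back stop: a further 2 mm of command added 8 N and no motion. I'll ease back to a moderate hold, confirm the carriage, and hand in.

To row units: -0.0015 m is -0.0019.

>>> move_arm(
  plan=[
    {"delta_pos": [-0.0019, 0, 0], "turn": [0, 0, 0], "fingers": 1},
    {"delta_pos": [-0.0019, 0, 0], "turn": [0, 0, 0], "fingers": 1},
    {"delta_pos": [-0.0019, 0, 0], "turn": [0, 0, 0], "fingers": 1},
    {"delta_pos": [-0.0019, 0, 0], "turn": [0, 0, 0], "fingers": 1},
  ],
)

```text
clock: 10.9
position: [0.4892, -0.0625, 0.1145]
ee_rot: [0.346, 0.938, -0.0, 0.004]
ft_force: [11.5, -10.9, -8.9]
grip_width: 0.001
grasp_force: 7.7
```

Run:
```python
from q import *
c=camera("top");P=pts(c)
A=np.stack([(P[...,:2]-O)@X,(P[...,:2]-O)@Y,P[...,2]],-1)
pl=(abs(A[...,0])<.11)&(abs(A[...,1])<.22)&(abs(A[...,2]-.138)<.006)&(A[...,1]>0.03)
print(pl.sum(),np.percentile(A[pl],[2,98],0))
```

```text
10.9 [-0.0815 -0.1414  0.1145] [13.94 -7.46 -8.87] 0.0006555367365136096
q by TCP 0.7638653567903759 radius 0.11721200680805348 (nom 0.1162497311824849 ) tool th -0.44185198954325644 want -0.46386535679037594 tangential push 15.807167605860547
819 [[-0.05771255  0.08026063  0.13229098]
 [ 0.08723085  0.15758718  0.14324363]]
```

The carriage plate still reads 0.080–0.158, so it has not moved. The lug is held at the back stop with about 16 N.

```bash
python3 -c "
import workcell; print(workcell.hand_in())"
```

```text
the job is handed in; nothing more can be done
None
```

The job is handed in: the carriage is at its motor-end stop, and the closed fingers are holding the tensioner arm on its back stop, off the pawl, with about 16 N; I touched nothing else on the bench.

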